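Draw a tool-tray carrier strip into line with a tapered drift and pin it

ROBOT

A 7-joint arm with a two-finger parallel gripper is mounted at the origin on the work surface. World frame = base frame: x ahead of the robot, y to its left, z up, the work surface at z = 0. Lengths are in m, angles in rad, forces in N, time in s.
With the tool pointing down it reaches from about 0.425 to 1.025 m from the base axis. Payload 9.4 kg.
Tool frame: the origin (TCP) lies midway between the tips of the shut fingers; the grasp point (between the pads) lies 19 mm behind it; z points along the fingers, y is the direction in which the jaws open and shut (so a half turn about z gives the same grasp; the last joint's range is limited). The gripper opens to 93 mm and grips with 3 to 60 N. Pads are 15 mm wide; open, the fingers measure 128 mm over their backs; the gripper's body (75 mm by 188 mm) begins 65 mm behind the grasp point.
Start: joints at [1.135, 0.599, -0.003, 1.599, 0.002, 0.943, -0.08], TCP at [0.255, -0.679, 0.219] pointing down, gripper open.
Joint ranges: [-2.57, 2.57], [-0.35, 1.97], [-1.29, 1.29], [0.11, 2.56], [-1.05, 4.19], [0.11, 1.86], [-2.63, 2.63]. Speed limits (rad/s): [2.22, 2.22, 3.01, 3.01, 3.14, 3.14, 3.14].

INTERFACE

Orientations are given as a 3x3 rotation matrix whose columns are the frame's x, y, z axes.
In Python, from bench import arm gives the robot as it stands. Calls block until the motion is done:
- arm.move_to(position, orientation): joint-space move of the TCP to a pose.
- arm.line_to(position, ori=None, rate=0.15, stop_force=None): straight line of the TCP; ori=None keeps the orientation; rate is the mean speed in m/s. With stop_force (N) it stops when the force on the tool has changed by that much, and returns True; else False.
- arm.goto_joints(angles): joint-space move.
- arm.ungrasp() and arm.close(grasp_force=None): open the fingers fully, or close them until they stop; grasp_force is the grip in N (None keeps the last).
- arm.dwell(seconds).
- arm.ik(position, orientation): joint angles nearest the present ones, or None.
- arm.get_image(name): name is "scene" or "top" or "wrist"; returns a dict with "pixels" (400x640x3 uint8, red, green, blue), "fx", "fy", "cx", "cy" (pixels), "eye" and "orientation" of the camera in the world. Camera axes: x right, y down, z forward; pixel columns grow to the right and rows downward; lengths in m; the calibration is good to about 2 mm. A picture is of the moment at which its call begins. There is no depth.
A pose or a line that the arm cannot do raises arm.PlanningError and nothing moves.
- arm.close_job(): hands the job in, once; it reports no verdict.
Readings, each from a call of its own:
- arm.current_clock(): time.
- arm.current_joint_positions(): joint angles.
- arm.current_joint_velocities(): joint speeds.
- arm.current_tau(): joint torques, N m.
- arm.current_ee_pos(): TCP position.
- arm.current_tool_rot(): TCP orientation.
- arm.current_wrist_force(): force on the tool from outside, world axes, zero at the start.
- arm.current_torque(): the same for the moment, N m.
- arm.current_finger_gap(): opening from 0.0 (shut) to 1.0 (fully open).
Only numpy, scipy, OpenCV 4.12 (cv2) and the standard library are available. Lean on these libraries where they do the work, as an engineer would, in place of code of your own. Each camera call takes 0.05 s, during which the arm holds its last target. There are 200 camera calls.

TASK

The near red carrier strip in the green tool tray has slipped out of line with the lugs underneath it, so its holes only partly overlap theirs. Feel for the opening in the larger end hole and ease the black-handled tapered drift down through both, slowly and without forcing it, until its collar sits flat on the strip and the strip is drawn into line; then fit the yellow-headed locking pin fully home, collar down, in the smaller hole at the strip's other end, just as gently. Leave both standing in their holes, let the drift do the moving rather than shoving the strip with the gripper, and leave the tool holders and the bin alone.

Things in the scene. Friction and masses are not known exactly. Their poses are not given: they have to be found in the camera images.
- tray: Green steel tool tray fixed to the bench, 240 x 360 x 90 mm (x, y, z). Origin: centre of its underside on the bench; x to its far row, y along the rows. Rows are centred 55 mm to -x (near, the strip that slid) and +x (far, fixed strip with two holders up to 206 mm above the bench). Strip tops are 85 mm above the bench, the rim 90. Two bail handles, 140 mm above the bench, on the far halves of its ends.
- strip: Near red strip, 96 x 314 x 8 mm, with two empty 50 mm pockets. Origin: centre of its underside, axes as the tray's. It only slides along the tray's y (12.5 mm either way), takes about 6 N to move and stays where left. It starts within 0.5 mm of the tray's middle; in line with its lugs it lies 11 mm from the middle, to +y or to -y: which way is not measured, and has to be felt or seen.
- drift_hole (a point): Centre of the mouth, on the strip's top, of the larger hole (22 mm), 115 mm to +y of the strip's middle, for the drift; moves with it. 2 mm under the strip is an unmoving lug 8 mm thick with a 22 mm hole; at the start its centre is 10.5 to 11.5 mm from the strip hole's, along the tray's +y or -y, so a crescent of bright lug shows on the other side. Over 60 mm of free space below.
- pin_hole (a point): Centre of the mouth, on the strip's top face, of the smaller hole (13.5 mm), 115 mm to -y of the strip's middle, for the locking pin; moves with the strip. 2 mm under the strip is its fixed lug, 8 mm thick, with a 13.5 mm hole, in line when the drift is home.
- drift_grip (a point): Middle of the drift's round black handle, 22 mm in diameter, 50 mm long; z up along the drift. Collar 36 mm wide, 5 mm thick, its underside 30 mm below this point; then a straight shank 21 mm in diameter, 22 mm long, then a 55 mm taper to an 8 mm flat tip, 107 mm below this point. 0.30 kg. Starts upright in the bench block, collar on its top. Home: collar's underside on the strip's top.
- pin_grip (a point): Middle of the locking pin's round yellow head, 20 mm in diameter, 46 mm long; z up along the pin. Steel collar 26 mm wide, 4 mm thick, its underside 27 mm below this point; then a shank 12 mm in diameter, 28 mm long, then a 12 mm cone to a 6 mm tip, 67 mm below this point. 0.12 kg. Starts upright in the bench block, collar on its top. Home: collar's underside on the strip's top.
- drift: The drift itself; origin at the tip, 107 mm below drift_grip, z up along it.
- pin: The locking pin itself; origin at the tip, 67 mm below pin_grip, z up along it.
- block: Aluminium bench block, 160 x 60 x 85 mm, fixed, on the left or right of the tray. Origin: centre of its underside. Two 22.5 mm holes, 50 mm either side of its middle along its x, hold the drift and the pin, either in either hole.
- drill_holder: Bystander: black tool holder with a drill, 63 mm flange, standing loose in the far strip at +y, 183 mm long; origin at the lower end of its taper, 23 mm above the bench.
- mill_holder: Bystander: black tool holder with an end mill, 63 mm flange, standing loose in the far strip at -y; origin at the lower end of its taper, 23 mm above the bench.
- bin: Bystander: small blue open bin with screws, 130 x 90 x 50 mm, loose on the bench on the other side of the tray from the block. Origin: centre of its underside.
Mind the look-alikes: they are no part of the job. Leave any orange look-alike of the pin alone. Leave any blue look-alike of the drift alone.

How it is judged:
On the way, in this order (a step that is already met when the one before it is completed fails the run):
1. the drift is home through the strip and its lug: collar on the strip (z of drift_grip in the frame of drift_hole between 0.026 and 0.032 m and horizontal distance between drift_grip and drift_hole below 0.004 m and angle between the z axis of drift_grip and the z axis of strip, either way round below 0.07 rad), for 0.2 s.
2. the locking pin is home in the other hole, the drift still home (all of step 1 and z of pin_grip in the frame of pin_hole between 0.023 and 0.029 m and horizontal distance between pin_grip and pin_hole below 0.004 m and angle between the z axis of pin_grip and the z axis of strip, either way round below 0.07 rad), for 0.2 s.
At the end, for the whole second after the job is handed in: The drift stands in the larger hole and the pin in the smaller, each upright (within 4 degrees) with its collar on the strip's top (gap under 2 mm), so that the strip is in line with its lugs; both released and at rest (all of step 2 and linear speed of each of drift, pin below 0.02 m/s and contact force between the fingers and drift below 0.2 N and contact force between the fingers and pin below 0.2 N); the robot touches nothing.
It fails at once if the drift is forced: more than 80 N between it and the strip or a lug (contact force between drift and strip above 80 N or contact force between drift and lugs_a above 80 N or contact force between drift and lugs_b above 80 N).
It fails at once if the pin is forced: more than 80 N between it and the strip or a lug (contact force between pin and strip above 80 N or contact force between pin and lugs_a above 80 N or contact force between pin and lugs_b above 80 N).
It fails at once if the strip is shoved with the gripper (more than 5 N) (contact force between any of the arm, the fingers and strip above 5 N).
It fails at once if a tool holder is moved more than 10 mm or tipped (distance of any of drill_holder, mill_holder from where it was at the start of the episode above 0.01 m or angle between any of drill_holder, mill_holder's own z axis and vertical above 0.2 rad).
It fails at once if the bin is moved more than 20 mm (distance of bin from where it was at the start of the episode above 0.02 m).
It also fails if it takes over 72 s, if anything falls off the work surface, if the arm or the gripper's body presses on something with over 40 N, if the wrist force passes 120 N, or if a joint passes its speed limit or range.

## Working session

There is one attempt and no reset: what is moved stays moved. The work goes in short steps, each a Python script; the robot and the scene stay as the last script left them, time stands still between calls to the robot, and variables do not carry over. Pictures are saved under pics/ and viewed, about 8 in all and at most 12, crops included, and the job is handed in when it is done.

```bash
ls; mkdir -p pics
python3 - <<'E'
from bench import arm
import cv2, numpy as np, pickle
d={}
for n in ("scene","top"):
    d[n]=arm.get_image(n); im=d[n]; print(n,im["fx"],im["cx"],im["cy"],np.round(im["eye"],3),np.round(im["orientation"],3).tolist())
pickle.dump(d,open("d0.pkl","wb"))
cv2.imwrite("pics/top0.png",d["top"]["pixels"][:,:,::-1]); cv2.imwrite("pics/scene0.png",d["scene"]["pixels"][:,:,::-1])
print(arm.current_clock(),np.round(arm.current_tool_rot(),3))
E
```

```text
pics
scene 412.6323052910856 320.1467706210026 202.51256360223636 [1.023 0.441 0.918] [[-0.636, 0.597, -0.489], [0.771, 0.504, -0.388], [0.015, -0.624, -0.781]]
top 474.8832309844505 312.8756392964455 203.607813386539 [0.307 0.049 1.409] [[-0.027, -0.985, 0.169], [-1.0, 0.025, -0.012], [0.007, -0.169, -0.986]]
0.1 [[ 0.936  0.351 -0.001]
 [ 0.351 -0.936  0.001]
 [-0.    -0.001 -1.   ]]
```

View pics/top0.png

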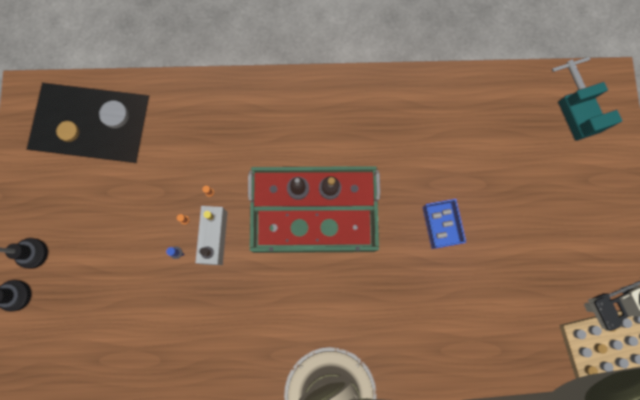

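View pics/scene0.png

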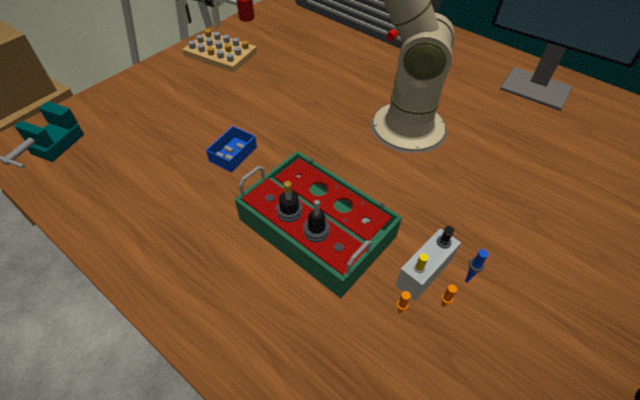

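Top view: the tray is centred at about (315,209), with the near strip at row 228. The drift hole shows at (274,228) and the pin hole at (355,228). The block is at (210,235), with the yellow pin at (208,215) and the black drift at (206,252). Orange and blue decoys stand around the block. Scene view agrees: yellow at (423,262), black at (447,237). Next I'll get coarse rays and the wrist-camera offset.

```bash
cat > h.py <<'E'
import numpy as np, cv2
from bench import arm
def ray(im,u,v):
    d=np.array([(u-im["cx"])/im["fx"],(v-im["cy"])/im["fy"],1.]); d=np.array(im["orientation"])@d
    return np.array(im["eye"]),d/np.linalg.norm(d)
def plane(im,u,v,z):
    e,d=ray(im,u,v); return e+d*(z-e[2])/d[2]
def tri(obs):
    A=np.zeros((3,3));b=np.zeros(3);rs=[ray(*o) for o in obs]
    for e,d in rs:
        P=np.eye(3)-np.outer(d,d);A+=P;b+=P@e
    p=np.linalg.solve(A,b); return p,max(np.linalg.norm((np.eye(3)-np.outer(d,d))@(p-e)) for e,d in rs)
def rot(a): # tool down, tool y (jaws) at angle a from world x
    y=np.array([np.cos(a),np.sin(a),0]);z=np.array([0,0,-1.]);return np.c_[np.cross(y,z),y,z]
def blobs(px,lo,hi,amin=30):
    m=cv2.inRange(cv2.cvtColor(px,cv2.COLOR_RGB2HSV),lo,hi)
    cs=cv2.findContours(m,cv2.RETR_EXTERNAL,cv2.CHAIN_APPROX_NONE)[0]
    return sorted([c for c in cs if cv2.contourArea(c)>amin],key=cv2.contourArea,reverse=True)
E
python3 - <<'E'
from h import *; import pickle
d=pickle.load(open("d0.pkl","rb"));t,s=d["top"],d["scene"]
for n,a,b in(("pin",(208,215),(423,260)),("drift",(206,252),(447,235)),("drifthole",(274,228),(366,221)),("pinhole",(355,228),(298,177)),("tray",(315,209),(318,200))):
    print(n,tri([(t,*a),(s,*b)]))
for n,uv in(("drifth",(274,228)),("pinh",(355,228))): print(n,plane(t,*uv,.085))
for im in (t,s):
    for lo,hi in (((22,150,120),(33,255,255)),):
        for c in blobs(im["pixels"],lo,hi,5): print(cv2.minEnclosingCircle(c))
for c in blobs(t["pixels"],(0,150,60),(8,255,255),200)[:3]: print(cv2.minAreaRect(c))
w=arm.get_image("wrist");R=arm.current_tool_rot();p=arm.current_ee_pos()
print(w["fx"],w["cx"],w["cy"],"cam in tool",np.round(R.T@(np.array(w["eye"])-p),4),np.round(R.T@np.array(w["orientation"]),3))
E
```

```text
pin (array([0.50272439, 0.32340626, 0.11974508]), np.float64(0.0016873120942022236))
drift (array([0.40209323, 0.33011436, 0.11202236]), np.float64(0.0024078612274466967))
drifthole (array([0.46736711, 0.146799  , 0.07438246]), np.float64(0.002086972888670768))
pinhole (array([ 0.46276136, -0.08417374,  0.0706686 ]), np.float64(0.00014907437109561216))
tray (array([0.5139102 , 0.02882513, 0.10835719]), np.float64(0.0007191225835846353))
drifth [0.46707042 0.14419534 0.085     ]
pinh [ 0.46117983 -0.08287138  0.085     ]
((423.0833435058594, 257.3333435058594), 4.137491226196289)
((313.5, 189.0), (32.0, 117.0), 90.0)
((313.9999694824219, 227.0), (109.99998474121094, 31.999996185302734), -0.0)
333.4390533419139 320.89868645321843 203.47801786357797 cam in tool [ 6.820e-02 -1.000e-04 -1.669e-01] [[-0.002 -0.969 -0.245]
 [ 1.    -0.002 -0.002]
 [ 0.001 -0.245  0.969]]
```

Run:
```python
from h import *; import pickle
p=np.array(arm.current_ee_pos()); R=rot(-np.pi/2)
arm.move_to([0.40,-0.5,0.33],R)
W=[]
for q in ([0.47,0.145,0.27],[0.45,0.30,0.27]):
    arm.move_to(q,R); arm.dwell(0.2); W.append(arm.get_image("wrist"))
    print(arm.current_clock(),np.round(arm.current_ee_pos(),4),np.round(arm.current_joint_positions(),2))
pickle.dump(W,open("d1.pkl","wb"))
for i,w in enumerate(W): cv2.imwrite(f"pics/w{i}.png",w["pixels"][:,:,::-1])
```

```text
3.725 [0.4702 0.1446 0.27  ] [-0.13  0.27 -0.35  2.04  0.13  0.84 -2.13]
4.65 [0.4506 0.2987 0.2701] [-0.39  0.34 -0.39  1.95  0.17  0.89 -2.45]
```

View pics/w0.png

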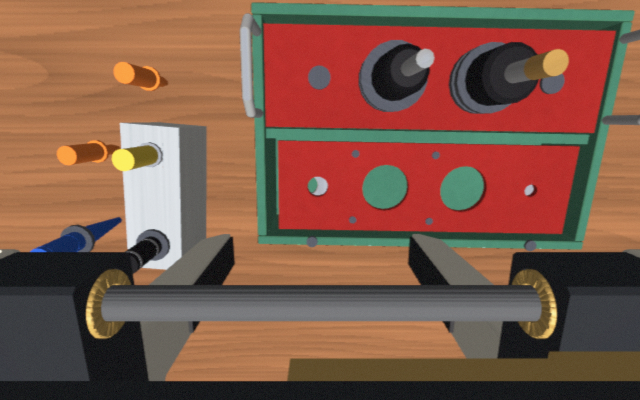

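View pics/w1.png

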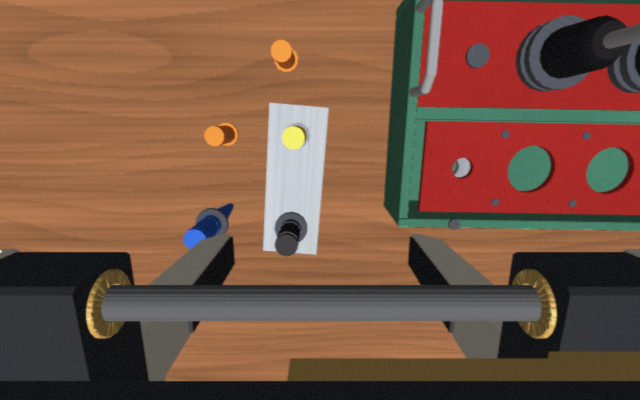

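Tray (w0): the drift hole at (318,186) shows bright lug on the right (-y) and green on the left, which puts the lug hole to +y. The pin hole is at (530,190). Block (w1): pin head at (293,138), drift top at (287,244), with the blue decoy at (205,230). I'll zoom on the holes to confirm and compute positions.

```bash
cat > m.py <<'E'
from h import *; import pickle
W=pickle.load(open("d1.pkl","rb"))
def hole(px,u,v,r=18):
    s=px[v-r:v+r,u-r:u+r]; hsv=cv2.cvtColor(s,cv2.COLOR_RGB2HSV)
    red=cv2.inRange(hsv,(0,150,40),(9,255,255))|cv2.inRange(hsv,(171,150,40),(180,255,255))
    cs=cv2.findContours(255-red,cv2.RETR_EXTERNAL,cv2.CHAIN_APPROX_NONE)[0]
    c=min(cs,key=lambda c:np.hypot(*(np.array(cv2.minEnclosingCircle(c)[0])-r)) if len(c)>8 else 99)
    m=cv2.moments(c); return (m["m10"]/m["m00"]+u-r,m["m01"]/m["m00"]+v-r,np.sqrt(m["m00"]/np.pi))
H=[hole(W[0]["pixels"],318,186),hole(W[1]["pixels"],461,168)]
P=hole(W[0]["pixels"],530,190,12)
print("px",np.round(H,1).tolist(),np.round(P,1))
print("drift hole tri",tri([(W[0],*H[0][:2]),(W[1],*H[1][:2])]))
for w,h in zip(W,H): print(" on plane",plane(w,*h[:2],.085), "r",h[2]*(w["eye"][2]-.085)/w["fx"])
print("pin hole plane",plane(W[0],*P[:2],.085))
Y=[cv2.minAreaRect(blobs(w["pixels"],(24,120,90),(34,255,255))[0]) for w in W]; print("yellow",Y)
for w in W: # bench block rim
    px=w["pixels"].astype(int); m=((px.min(2)>140)&(px.max(2)-px.min(2)<30)).astype(np.uint8)*255
    c=max(cv2.findContours(m,0,2)[0],key=cv2.contourArea); print("block",cv2.boxPoints(cv2.minAreaRect(c)).round(1).tolist())
t=np.hstack([cv2.resize(W[i]["pixels"][v-r:v+r,u-r:u+r],(260,260),interpolation=cv2.INTER_CUBIC) for i,u,v,r in((0,318,186,18),(1,461,168,18),(0,530,190,13))])
b=cv2.resize(W[1]["pixels"][110:270,220:350],None,fx=2,fy=2,interpolation=cv2.INTER_CUBIC)
o=np.zeros((580,780,3),np.uint8);o[:260]=t;o[260:580,:260]=b
c0=cv2.resize(W[0]["pixels"][130:280,100:200],None,fx=2,fy=2,interpolation=cv2.INTER_CUBIC); o[260:560,280:480]=c0
cv2.imwrite("pics/zoom.png",o[:,:,::-1])
E
python3 m.py
```

```text
px [[317.4, 185.6, 9.8], [461.2, 167.3, 9.5]] [528.8 189.7   5. ]
drift hole tri (array([0.46815004, 0.14902287, 0.08152749]), np.float64(0.00018021753037502595))
 on plane [0.46901691 0.1490033  0.085     ] r 0.010382506728954854
 on plane [0.46846524 0.15045018 0.085     ] r 0.010045506725094126
pin hole plane [ 0.46389851 -0.07860306  0.085     ]
yellow [((133.9901123046875, 158.4010009765625), (21.4928035736084, 44.27915573120117), 84.2894058227539), ((293.7500305175781, 136.75), (20.50609588623047, 22.62741470336914), 45.0)]
block [[119.80000305175781, 123.0], [178.6999969482422, 121.80000305175781], [181.60000610351562, 268.70001220703125], [122.69999694824219, 269.79998779296875]]
block [[257.1000061035156, 249.39999389648438], [269.1000061035156, 102.4000015258789], [328.5, 107.19999694824219], [316.5, 254.3000030517578]]
```

View pics/zoom.png

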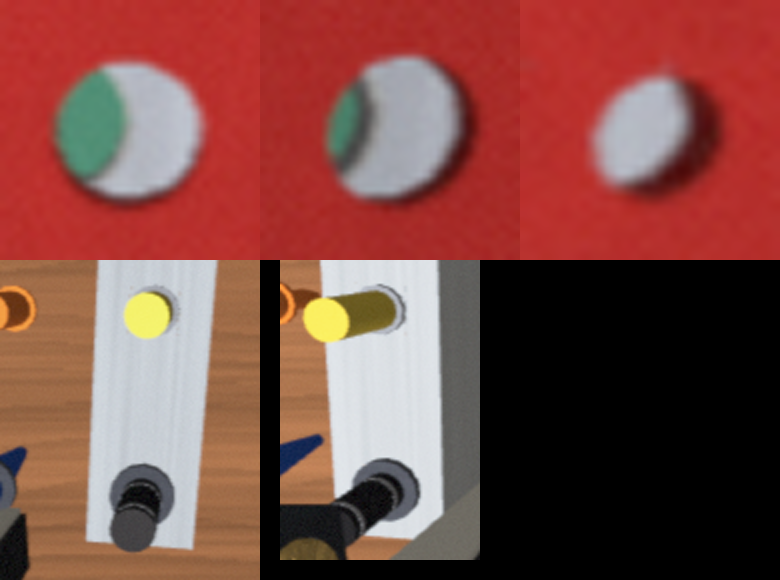

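The zoom confirms it: the bright lug is on -y and the opening on +y, so the lug hole is to +y. Both collars sit in the block. I'll triangulate the grasp targets.

Run:
```python
from h import *; import pickle
W=pickle.load(open("d1.pkl","rb"))
print("drift collar",tri([(W[0],153.5,245),(W[1],291,227.5)]))
print("yellow top",tri([(W[0],123.5,159),(W[1],293.7,136.8)]))
print("drift top @.14",plane(W[1],287,244,.140),"collar@.09",plane(W[1],291,227.5,.09),plane(W[0],153.5,245,.09))
c=[plane(W[1],*p,.085) for p in ((257.1,249.4),(269.1,102.4),(328.5,107.2),(316.5,254.3))]
print("block",np.round(c,4).tolist()); C=np.mean(c,0); d=(c[1]-c[0]+c[2]-c[3])/2; print(C,np.linalg.norm(d),np.linalg.norm(c[3]-c[0]));d/=np.linalg.norm(d);print(C-.05*d,C+.05*d)
print("pin hole",plane(W[0],530.7,190.2,.085)); print("drift hole mid circle",plane(W[0],312.4+4.0*0+ (129-0)/260*36-18+5.6+0,186,.085))
# zoom circles: w0 crop scale 260/36
for i,(u0,v0),(cx,cy) in ((0,(300,168),(129,131)),(1,(443,150),(397-260,128))): print("hole",i,plane(W[i],u0+cx*36/260,v0+cy*36/260,.085))
q=[.402,.33,.2]
for a in (np.pi/2,3*np.pi/4,np.pi/4): print(a,arm.ik([.40,.33,.11],rot(a)))
```

```text
drift collar (array([0.4028458 , 0.33225126, 0.0877687 ]), np.float64(0.0002506953316589942))
yellow top (array([0.50370628, 0.32308502, 0.13579705]), np.float64(0.00019546883679751826))
drift top @.14 [0.40397883 0.33149585 0.14      ] collar@.09 [0.40384642 0.33206146 0.09      ] [0.40344735 0.33106285 0.09      ]
block [[0.3764, 0.3715, 0.085], [0.5352, 0.3512, 0.085], [0.5303, 0.2911, 0.085], [0.3702, 0.3045, 0.085]]
[0.45301576 0.32957162 0.085     ] 0.16035191075552235 0.06726742265475256
[0.40329174 0.33481767 0.085     ] [0.50273979 0.32432556 0.085     ]
pin hole [ 0.46332447 -0.08077383  0.085     ]
drift hole mid circle [0.46855872 0.14853421 0.085     ]
hole 0 [0.46840723 0.14853499 0.085     ]
hole 1 [0.46801296 0.1495485  0.085     ]
1.5707963267948966 [-0.04987766  0.81161001 -1.18629442  2.12136031  0.98694654  0.93725843
 -0.24905557]
2.356194490192345 [-0.08528629  0.76546088 -1.10537976  2.12317106  0.94162174  0.87230841
  0.58485128]
0.7853981633974483 [-0.23564113  0.64288109 -0.82590236  2.13135433  0.7620413   0.69238016
 -0.79864875]
```

Heights check out: the drift collar triangulates to 0.088 against 0.085–0.090 given, and the pin top to 0.136 against 0.135. The hole spacing comes to 0.230. Now I'll grasp the drift.

Run:
```python
from h import *; import pickle
R=rot(3*np.pi/4); x,y=.4035,.3317
arm.goto_joints([-0.69,0.30,0,2.0,0,0.84,1.67]); print(arm.current_clock(),arm.current_ee_pos())
arm.move_to([x,y,.20],R); print(np.round(arm.current_joint_positions(),2))
hit=arm.line_to([x,y,.099],rate=.08,stop_force=8); print("hit",hit,arm.current_ee_pos())
arm.close(60); arm.dwell(.2); print("gap",arm.current_finger_gap()*93,arm.current_wrist_force())
if not hit:
    arm.line_to([x,y,.25],rate=.12); arm.dwell(.2); print("gap",arm.current_finger_gap()*93,arm.current_wrist_force(),arm.current_clock())
s=arm.get_image("scene");w=arm.get_image("wrist")
cv2.imwrite("pics/g1.png",np.vstack([s["pixels"][120:350,300:560],w["pixels"][170:400,190:450]])[:,:,::-1])
```

```text
8.075 [0.43828769 0.28827136 0.2676371 ]
[-0.78  0.38 -0.02  2.08  0.01  0.68  1.55]
hit False [0.40368563 0.3318832  0.09942357]
gap 21.523963876513218 [ 0.07001531  0.0546663  -0.47852708]
gap 20.881364695299908 [ 0.01010794  0.31237348 -3.23579342] 12.8583
```

View pics/g1.png

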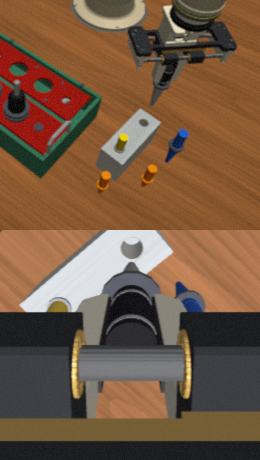

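The drift is held: the gap is 21 mm and the weight reads about 3.2 N. The tip shows at about (322,209) in the wrist view. Next, hover over the overlap and check tip against hole.

Run:
```python
from h import *; import pickle
w=arm.get_image("wrist");p=np.array(arm.current_ee_pos());Rt=np.array(arm.current_tool_rot())
for v in (207,210): print("tip in tool",Rt.T@(plane(w,322,v,p[2]-.0914)-p))
td=np.array([.0209,.9998,0]); h=np.array([.4683,.1490,0]); s=h+5.5e-3*td
R=rot(np.pi/2-.0209)
arm.move_to([s[0],s[1],.25],R); arm.line_to([s[0],s[1],.085+.0914+.012],rate=.1); arm.dwell(.2)
print(arm.current_ee_pos(),arm.current_wrist_force(),arm.current_clock(),np.round(arm.current_joint_positions(),2))
w=arm.get_image("wrist");pickle.dump(w,open("d2.pkl","wb"))
cv2.imwrite("pics/h1.png",cv2.resize(w["pixels"][130:270,220:420],None,fx=4,fy=4,interpolation=cv2.INTER_CUBIC)[:,:,::-1])
```

```text
tip in tool [-0.00127596  0.00083249  0.09139942]
tip in tool [-0.00376473  0.00082967  0.0913983 ]
[0.46872145 0.15469586 0.18898399] [ 0.37115509 -0.27299894 -3.23200873] 14.75 [-0.59  0.37  0.2   2.16 -0.13  0.62  1.26]
```

View pics/h1.png

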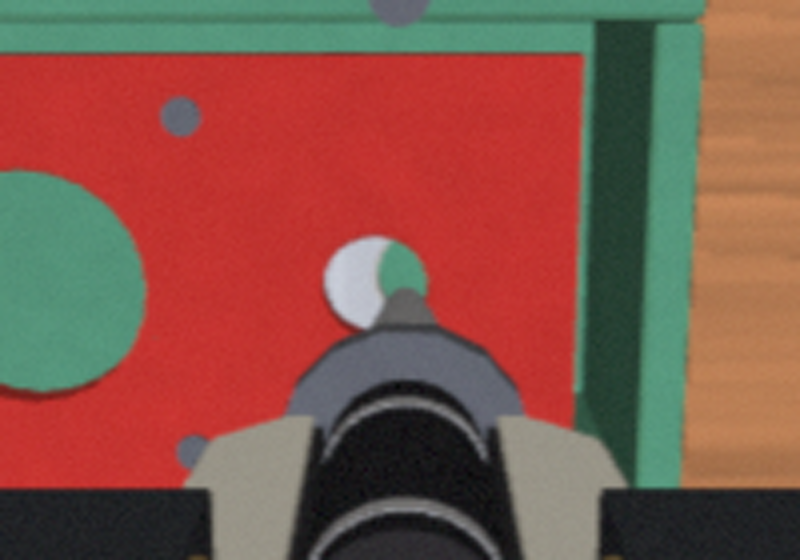

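Run:
```python
from h import *; import pickle
w=pickle.load(open("d2.pkl","rb"));p=np.array(arm.current_ee_pos())
f=plane(w,220+406/4,130+288/4,p[2]-.0914); h=plane(w,220+376/4,130+284/4,.085)
lens=plane(w,220+402.5/4,130+275/4,.080)
print("tip",f-[.004,0,0],"hole",h,"d",f-[.004,0,0]-h,"lens",lens,"tcp",p)
```

```text
tip [0.46180256 0.15568304 0.09752343] hole [0.4678862  0.14940332 0.085     ] d [-0.00608364  0.00627972  0.01252343] lens [0.46726331 0.15496011 0.08      ] tcp [0.46866237 0.15464573 0.18892343]
```

Run:
```python
from h import *; import pickle
w=pickle.load(open("d2.pkl","rb"));p=np.array(arm.current_ee_pos())
for r in (322,326):
  for dz in (-.0144,-.0094): print(r,dz,plane(w,220+404/4,130+r/4,p[2]+dz)-[.018,0,0]-p)
for r in (286,292): print("tip",plane(w,220+406/4,130+r/4,p[2]-.0914)-[.004,0,0]-p)
a=plane(w,220+286/4,130+410/4,p[2]-.012);b=plane(w,220+522/4,130+410/4,p[2]-.012);print("collar width",b[1]-a[1],(a+b)/2-p)
# tip width profile
g=w["pixels"];[print(v,g[v,312:332].sum(1).tolist()) for v in range(199,210,2)]
s=arm.get_image("scene"); px=s["pixels"]
cv2.imwrite("pics/s2.png",cv2.resize(px[130:250,290:430],None,fx=5,fy=5,interpolation=cv2.INTER_CUBIC)[:,:,::-1])
```

```text
322 -0.0144 [-0.03492593  0.00083375 -0.0144    ]
322 -0.0094 [-0.03629515  0.00085679 -0.0094    ]
326 -0.0144 [-0.03434128  0.00082049 -0.0144    ]
326 -0.0094 [-0.03572662  0.00084389 -0.0094    ]
tip [-0.00727049  0.00104648 -0.0914    ]
tip [-0.00603753  0.00101896 -0.0914    ]
collar width 0.033367092219623196 [-0.00468567  0.00055426 -0.012     ]
199 [572, 549, 430, 355, 352, 356, 359, 354, 347, 360, 358, 362, 366, 360, 340, 304, 296, 284, 292, 296]
201 [582, 557, 460, 368, 357, 349, 352, 352, 339, 343, 349, 361, 358, 362, 325, 284, 286, 287, 293, 298]
203 [577, 575, 551, 438, 347, 326, 291, 283, 289, 285, 286, 298, 305, 335, 311, 284, 280, 292, 284, 288]
205 [576, 580, 580, 498, 357, 278, 284, 289, 294, 287, 296, 287, 285, 289, 277, 281, 283, 287, 294, 292]
207 [585, 581, 524, 396, 297, 291, 288, 291, 294, 298, 294, 297, 302, 288, 287, 284, 294, 298, 297, 285]
209 [572, 487, 359, 290, 282, 286, 299, 298, 299, 299, 292, 297, 296, 290, 302, 287, 288, 303, 293, 290]
```

View pics/s2.png

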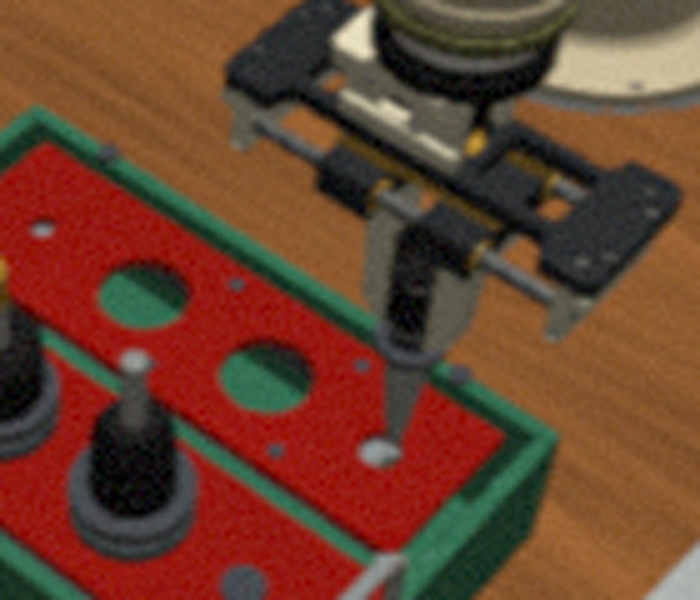

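Correcting my axis sense: image-up is -x in this pose, so the drift axis sits about (+1.2, +0.9) mm from the TCP and is upright (tip and collar agree). The scene view shows the tip just above the hole. I'll feel for the opening at the overlap's middle.

```bash
cat >> h.py <<'E'
OFF=np.array([.0012,.0009,0]); TD=np.array([.0209,.9998,0]); HOLE=np.array([.4681,.1491,0]); ZT=.1764 # tcp z with tip at strip top
def pose(s,d,dx=0): # axis s along tray y from hole, tip depth d
    q=HOLE+s*TD-OFF; return [q[0]+dx,q[1],ZT-d]
def rep(t=""): print(t,np.round(arm.current_ee_pos(),4),"F",np.round(arm.current_wrist_force(),1),"t",round(arm.current_clock(),2))
E
python3 - <<'E'
from h import *
q=pose(.0055,0); arm.line_to([q[0],q[1],.189],rate=.03)
rep("over")
print(arm.line_to(pose(.0055,.016),rate=.02,stop_force=5)); rep("in")
E
```

```text
over [0.467  0.1536 0.1891] F [ 0.   0.6 -3.9] t 15.1
False
in [0.4671 0.1537 0.1605] F [-0.5 -0.4 -3.8] t 16.68
```

The tip is 16 mm deep with no contact force, so it is through both holes. I'll ease it down while drifting the axis towards the lug centre and watching the forces.

Run:
```python
from h import *
dx=0
for d in np.arange(.020,.0561,.004):
    s=.0055+.0055*min(1,(d-.012)/.042)
    st=arm.line_to(pose(s,d),rate=.02,stop_force=20)
    rep(f"d={d*1e3:.0f} s={s*1e3:.1f} {st}")
    if st: break
```

```text
d=20 s=6.5 False [0.4671 0.154  0.1562] F [ 1.1 -4.6 -4. ] t 17.04
d=24 s=7.1 False [0.4672 0.1546 0.1523] F [ 1.8 -4.8 -4.5] t 17.39
d=28 s=7.6 False [0.4673 0.1551 0.1483] F [ 2.  -5.1 -4.2] t 17.74
d=32 s=8.1 False [0.4673 0.1557 0.1443] F [ 1.6 -6.1 -4. ] t 18.09
d=36 s=8.6 False [0.4674 0.1562 0.1403] F [ 2.2 -5.9 -3.7] t 18.44
d=40 s=9.2 False [0.4676 0.1567 0.1364] F [ 3.1 -4.9 -3.9] t 18.79
d=44 s=9.7 False [0.4676 0.1573 0.1324] F [ 1.9 -5.5 -3.4] t 19.14
d=48 s=10.2 False [0.4677 0.1578 0.1284] F [ 2.2 -5.7 -3.7] t 19.49
d=52 s=10.7 False [0.4678 0.1584 0.1244] F [ 2.6 -6.2 -4.3] t 19.84
d=56 s=11.0 False [0.468  0.1586 0.1204] F [ 3.5 -5.2 -4.7] t 20.19
```

Run:
```python
from h import *
dx=.0003; s=.011
for d in (.060,.063,.066,.069,.072,.075,.078,.080):
    st=arm.line_to(pose(s,d,dx),rate=.015,stop_force=15)
    F=np.array(arm.current_wrist_force()); rep(f"d={d*1e3:.0f} s={s*1e3:.1f} dx={dx*1e3:.1f} {st}")
    if st: break
    if abs(F[0])>3: dx+=.0003*np.sign(F[0])
    if F[1]<-8: s-=.0003
    if F[1]>2: s+=.0003
```

```text
d=60 s=11.0 dx=0.3 False [0.4681 0.1586 0.1164] F [ 2.4 -6.  -3.9] t 20.61
d=63 s=11.0 dx=0.3 False [0.4682 0.1588 0.1135] F [ 2.3 -5.3 -3.1] t 20.96
d=66 s=11.0 dx=0.3 False [0.4682 0.1591 0.1105] F [ 3.3 -4.7 -3.4] t 21.31
d=69 s=11.0 dx=0.6 False [0.4682 0.1592 0.1073] F [ 3.4 -4.5 -2.9] t 21.66
d=72 s=11.0 dx=0.9 False [0.4682 0.1592 0.1043] F [ 4.5 -4.9 -4.1] t 22.01
d=75 s=11.0 dx=1.2 False [0.4683 0.1592 0.1012] F [ 2.3 -3.6 -5.2] t 22.36
d=78 s=11.0 dx=1.2 True [0.4684 0.1592 0.0989] F [-0.7 -0.6  6.3] t 22.61
```

The collar landed at TCP z 0.0989 (expected 0.0994). I'll release, then look at the drift and the pin hole from two places.

Run:
```python
from h import *; import pickle
arm.ungrasp(); arm.dwell(.2); rep("rel")
p=arm.current_ee_pos(); arm.line_to([p[0],p[1],.27],rate=.12); rep("up")
R=rot(np.pi/2-.0209); V=[]
for y in (.03,-.09):
    arm.move_to([.47,y,.27],R); arm.dwell(.2); V.append(arm.get_image("wrist")); rep()
pickle.dump(V,open("d3.pkl","wb"))
a=V[0]["pixels"][60:280,60:600]; b=V[1]["pixels"][60:280,60:600]
cv2.imwrite("pics/v.png",np.vstack([a,b])[:,:,::-1])
```

```text
rel [0.4686 0.158  0.0985] F [ 1.1  1.2 -0.7] t 24.02
up [0.4683 0.1579 0.2694] F [ 0.5 -0.5 -0.8] t 25.6
 [0.47   0.0311 0.2698] F [ 0.1  1.  -0.8] t 26.43
 [ 0.4702 -0.0888  0.2699] F [-0.7  0.1  0.3] t 27.23
```

View pics/v.png

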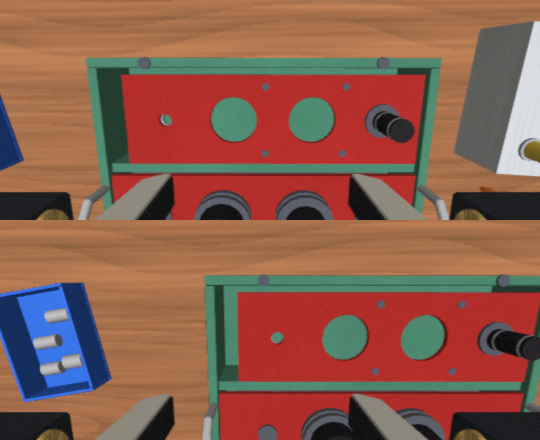

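The drift stands collar-down. The pin hole, at about (226,180) and (337,177), now shows green right through, so it is in line. Measure it, then grasp the pin.

```bash
sed -i '/^H=/,$d' m.py
python3 - <<'E'
from h import *; from m import hole; import pickle
V=pickle.load(open("d3.pkl","rb"))
h=[hole(V[0]["pixels"],226,180,11),hole(V[1]["pixels"],337,177,11)]
print(np.round(h,1).tolist(),[plane(v,*q[:2],.085).round(4).tolist() for v,q in zip(V,h)],"r",[q[2]*(v["eye"][2]-.085)/v["fx"] for v,q in zip(V,h)],tri([(v,*q[:2]) for v,q in zip(V,h)]))
# zoomed for eye check
print("drift collar",plane(V[0],60+386,60+122,.09),"expected pin hole", (np.array([.4683,.1602,.085])-.23*TD).round(4))
R=rot(3*np.pi/4); x,y=.5037,.3235
arm.move_to([.47,.15,.29],R); arm.move_to([x,y,.20],R); print(np.round(arm.current_joint_positions(),2))
hit=arm.line_to([x,y,.097],rate=.08,stop_force=8); rep("at pin")
if not hit:
    arm.close(50); arm.dwell(.2); print("gap",arm.current_finger_gap()*93); rep()
    arm.line_to([x,y,.23],rate=.12); arm.dwell(.2); print("gap",arm.current_finger_gap()*93); rep()
E
```

```text
[[225.5, 179.6, 5.6], [336.7, 177.4, 5.8]] [[0.4631, -0.0701, 0.085], [0.4634, -0.0711, 0.085]] r [np.float64(0.005921927941207009), np.float64(0.006144156512532855)] (array([ 0.46379423, -0.07099352,  0.08201891]), np.float64(0.0001397845041380315))
drift collar [0.46973403 0.16371125 0.09      ] expected pin hole [ 0.4635 -0.0698  0.085 ]
[-0.68  0.47  0.03  1.92 -0.02  0.76  1.71]
at pin [0.504  0.3237 0.0975] F [-0.6  0.2 -0.1] t 30.43
gap 19.207081052147192
 [0.5037 0.3235 0.097 ] F [-0.6  0.2 -0.5] t 31.77
gap 19.07367456096664
 [0.5035 0.3234 0.2294] F [-0.1 -1.2 -0.4] t 33.23
```

Run:
```python
from h import *; import pickle
R=rot(np.pi/2-.0209)
arm.move_to([.47,.2,.29],R); arm.move_to([.4634,-.0704,.25],R); arm.line_to([.4634,-.0704,.149],rate=.12); arm.dwell(.2); rep(); print(arm.current_finger_gap()*93)
w=arm.get_image("wrist");pickle.dump(w,open("d4.pkl","wb"))
cv2.imwrite("pics/h2.png",cv2.resize(w["pixels"][130:270,220:420],None,fx=4,fy=4,interpolation=cv2.INTER_CUBIC)[:,:,::-1])
```

```text
[ 0.4638 -0.0704  0.1496] F [-0.2  0.7 -0.7] t 36.1
19.29190454447262
```

View pics/h2.png

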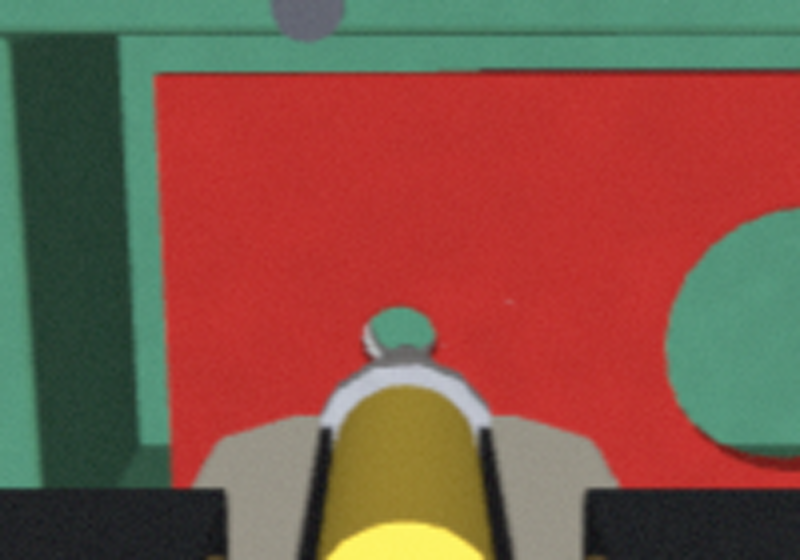

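Run:
```python
from h import *; import pickle
w=pickle.load(open("d4.pkl","rb"));p=np.array(arm.current_ee_pos())
P=lambda u,r,z: plane(w,220+u/4,130+r/4,z)
print("hole",P(399.5,306,.085)+[.00675,0,0]); print("tip",P(404.5,345,p[2]-.052)+[.003,0,0]-p)
print("collar",P(406,363,p[2]-.010)+[.013,0,0]-p,P(406,363,p[2]-.014)+[.013,0,0]-p,"collar w",P(491,425,p[2]-.012)-P(321,425,p[2]-.012))
```

```text
hole [ 0.46425437 -0.0705551   0.085     ]
tip [ 0.00043413  0.00058749 -0.052     ]
collar [ 0.00074384  0.00095174 -0.01      ] [ 0.00197332  0.00093463 -0.014     ] collar w [0.00055572 0.02410815 0.        ]
```

Run:
```python
from h import *
x,y=.4633,-.0713
arm.line_to([x,y,.149],rate=.03); rep("over")
for z in (.135,.128,.122,.117,.112,.107,.102,.099,.097,.095,.093):
    st=arm.line_to([x,y,z],rate=.02,stop_force=8); F=np.array(arm.current_wrist_force()); rep(f"{z} {st}")
    if st: break
    for i,v in ((0,F[0]),(1,F[1])):
        if abs(v)>2.5:
            if i==0: x+=.0003*np.sign(v)
            else: y+=.0003*np.sign(v)
```

```text
over [ 0.4633 -0.0714  0.1491] F [ 0.5 -0.2 -1.5] t 36.4
0.135 False [ 0.4633 -0.0713  0.135 ] F [-0.6 -0.3 -1.1] t 37.25
0.128 False [ 0.4632 -0.0713  0.1279] F [-0.4 -0.3 -2.3] t 37.75
0.122 False [ 0.4636 -0.0714  0.1219] F [ 1.7 -0.2 -1.4] t 38.2
0.117 False [ 0.4636 -0.0714  0.1169] F [ 2.  -0.8 -2.9] t 38.6
0.112 False [ 0.4636 -0.0711  0.1118] F [ 4.3  2.4 -3.6] t 39.0
0.107 False [ 0.4637 -0.0711  0.1068] F [ 3.6  3.1 -4.3] t 39.4
0.102 False [ 0.4638 -0.0711  0.1018] F [ 4.1  1.6 -3.8] t 39.8
0.099 False [ 0.4639 -0.0711  0.0988] F [ 3.1  1.6 -3.7] t 40.1
0.097 False [ 0.464  -0.0711  0.0969] F [ 0.2  1.5 -0.4] t 40.35
0.095 False [ 0.4645 -0.0711  0.0963] F [-3.   1.4 24.4] t 40.6
0.093 False [ 0.465  -0.0711  0.0951] F [-2.7  2.3 38.8] t 40.85
```

The collar is down at TCP z 0.0965. The last two steps pressed up to 39 N without tripping the stop, which is below the 80 N limit. I'll ease off and release.

Run:
```python
from h import *; import pickle
arm.line_to([.464,-.0711,.0963],rate=.01); rep("eased")
arm.ungrasp(); arm.dwell(.2); rep("rel")
p=arm.current_ee_pos(); arm.line_to([p[0],p[1],.25],rate=.12); 
R=rot(np.pi/2-.0209); V=[]
for y in (-.03,.09):
    arm.move_to([.47,y,.27],R); arm.dwell(.2); V.append(arm.get_image("wrist")); rep()
V.append(arm.get_image("scene")); pickle.dump(V,open("d5.pkl","wb"))
s=cv2.resize(V[2]["pixels"][140:300,230:410],None,fx=1.4,fy=1.4)
a=[v["pixels"][80:280,60:600] for v in V[:2]]; o=np.zeros((400,800,3),np.uint8); o[:400,:540]=np.vstack(a); o[:s.shape[0],545:545+s.shape[1]]=s
cv2.imwrite("pics/f.png",o[:,:,::-1])
```

```text
eased [ 0.4648 -0.0711  0.0963] F [5.3 1.5 1.8] t 41.33
rel [ 0.464  -0.0711  0.0963] F [ 0.1 -0.1 -0.4] t 42.77
 [ 0.4696 -0.0308  0.2695] F [ 0.2 -0.5  0.3] t 44.76
 [0.4701 0.0888 0.2701] F [0.3 0.3 0.6] t 45.56
```

View pics/f.png

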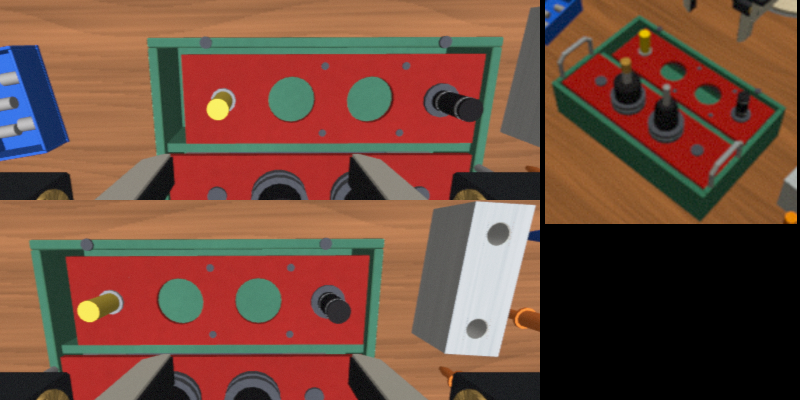

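Run:
```python
from h import *; import pickle
V=pickle.load(open("d5.pkl","rb"))
y=[cv2.minEnclosingCircle(c) for v in V[:2] for c in blobs(cv2.GaussianBlur(v["pixels"],(3,3),0),(24,120,200),(34,255,255))[:1]]; print(y)
print("pin top",tri([(V[i],*y[i][0]) for i in (0,1)]))
print("drift top",tri([(V[0],528,187),(V[1],399,191)]))
print("pin collar@.089",[plane(V[i],u,v,.089).round(4) for i,u,v in((0,282,181),(1,169,181))],"drift collar@.09",[plane(V[i],u,v,.09).round(4) for i,u,v in((0,501,181),(1,391,183))])
```

```text
[((277.7193298339844, 188.2918243408203), 10.421713829040527), ((148.73684692382812, 190.3947296142578), 10.827152252197266)]
pin top (array([ 0.46285249, -0.07011671,  0.13466626]), np.float64(0.00010348717868759848))
drift top (array([0.46863751, 0.16179115, 0.13285871]), np.float64(0.000912320502794593))
pin collar@.089 [array([ 0.4643, -0.0714,  0.089 ]), array([ 0.4621, -0.0714,  0.089 ])] drift collar@.09 [array([0.4697, 0.1593, 0.09  ]), array([0.47  , 0.1632, 0.09  ])]
```

The pin is good: its top is at 0.1347 against 0.135. My hand-picked drift pixels were poor, with a 0.9 mm residual, so I'll re-pick them on a zoom. This is the last of the 12 views.

Run:
```python
import pickle,cv2,numpy as np
V=pickle.load(open("d5.pkl","rb"))
a=[cv2.resize(V[i]["pixels"][155:215,u-40:u+40],None,fx=5,fy=5,interpolation=cv2.INTER_CUBIC) for i,u in((0,512),(1,393))]
o=np.hstack(a); o=np.clip(255*(o/255.)**.5,0,255).astype(np.uint8)
cv2.imwrite("pics/fd.png",o[:,:,::-1])
```

```text
(no output)
```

View pics/fd.png

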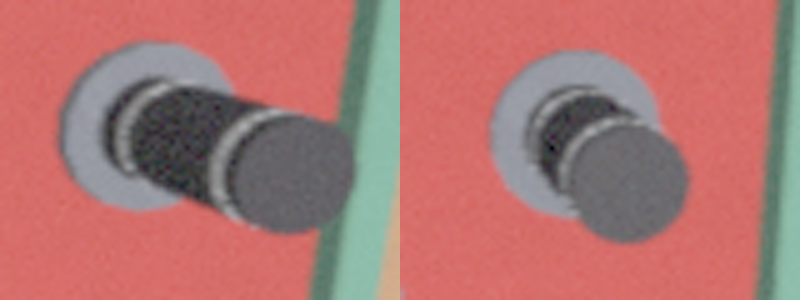

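Run:
```python
from h import *; import pickle
V=pickle.load(open("d5.pkl","rb"))
print("top",tri([(V[0],530.6,189.6),(V[1],398.6,191.4)])); print("collar",tri([(V[0],502,180.4),(V[1],388,182)]))
arm.close_job(); rep("end")
```

```text
top (array([0.46852399, 0.15983244, 0.13997862]), np.float64(0.00013138520567633922))
collar (array([0.46878078, 0.15979089, 0.09091749]), np.float64(9.26590126925187e-05))
the job is handed in; nothing more can be done
the job is handed in; nothing more can be done
```

Both tools are standing home in their holes and released, and I handed the job in at about 46 s. No verdict was reported.

- **Direction:** the bright crescent put the lug hole to +y, and the drift's tip went in there with no contact force.
- **Drift:** I lowered it in small steps, moving it towards the lug as it went. The strip pushed back with only about 5–6 N, and the collar landed at about 10 N. A fresh two-view measurement puts its top at 0.1400 m (0.140 expected) and its collar at 0.091 m (0.090 expected). The two centres are within 0.3 mm sideways, so it stands upright.
- **Pin:** after the drift was home, the smaller hole showed clear right through. The pin went in with about 4 N of side force. Its top measures 0.1347 m (0.135 expected).

**What went wrong or disagreed:**
- **Pin pressed too hard:** on the last 2 mm the 8 N stop did not trip, and the wrist force reached about 39 N before I eased off. That is below the 80 N limit but harder than intended.
- **First reading of the drift's top:** my first estimate was 7 mm low because I picked the image points badly. Zooming in corrected it.
- **Pin collar:** rough single-view readings of its position differed by about 2 mm between the two views, so the pin's uprightness is less tightly checked than the drift's.

I saw no movement of the tool holders or the bin in the pictures, but did not measure them.

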